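# Put the gas-sampling kit back into its holders

### The job

The gas measurements are finished: put the jar, the vial, the filter cartridge and the syringe each into the holder whose recess matches it in shape and size, seated flat on the recess floor, and let go. Keep the jar and the vial upright, set things down rather than drop them, and leave the tin and the roll of tape where they are.

Things in the scene. Friction and masses are not known exactly. Their poses are not given: they have to be found in the camera images.
- jar: Wide amber glass sample jar with a pale paper label and a metal screw lid, closed, standing upright on the table: 56 mm diameter, 66 mm tall, about 0.2 kg. Origin: centre of its underside; z up along its axis. Goes into jar_holder.
- vial: Small amber glass vial without label, metal cap, closed, standing upright: 32 mm diameter, 56 mm tall, about 50 g. Origin: centre of its underside; z up along its axis. Goes into vial_holder.
- cartridge: White filter cartridge, a block with grey panels on its long sides: 60 mm (x) by 36 mm (y) by 40 mm high, about 0.11 kg, with two small steel hose stubs rising 11 mm from its top, 18 mm either side of the middle. Stands on its 60 x 36 mm base. Origin: centre of its underside; z up. Goes into cartridge_holder, either way round.
- syringe: White plastic syringe lying down, 112 mm long along its x (nozzle +x, thumb disc -x), about 60 g. Barrel 28 mm diameter from x = -20 to +46 mm, axis 14 mm above the underside; finger flange at x = -22 mm, 36 mm wide, keeps it from rolling; thin plunger rod behind. Grip across the barrel at the origin: underside, middle of its length; z up. Goes into syringe_holder, either way round.
- jar_holder: Grey moulded plate 88 x 88 mm, 9 mm high, with a round recess 72 mm in diameter and 6 mm deep with a black floor (floor 3 mm above the table). Fixed, but placed and turned afresh at each start. Origin: centre of its underside, on the table.
- vial_holder: Grey moulded plate 64 x 64 mm, 9 mm high, with a round recess 48 mm in diameter and 6 mm deep with a black floor (floor 3 mm above the table). Fixed, but placed and turned afresh at each start. Origin: centre of its underside, on the table.
- cartridge_holder: Grey moulded plate 92 (its x) x 68 mm (its y), 9 mm high, with a rectangular recess 76 (x) x 52 mm (y), 6 mm deep with a black floor (floor 3 mm above the table). Fixed, but placed and turned afresh at each start. Origin: centre of its underside, on the table.
- syringe_holder: Grey moulded plate 146 (its x) x 68 mm (its y), 9 mm high, with a long rectangular recess 130 (x) x 52 mm (y), 6 mm deep with a black floor (floor 3 mm above the table). It leaves 12 mm beside the barrel: hold the syringe with the fingertips 8 mm or more above its underside, clear of the rim. Fixed, but placed and turned afresh at each start. Origin: centre of its underside, on the table.
- tin: Bystander: a plain tin, brass-coloured all over, lid included, 66 mm diameter, 70 mm tall, 0.3 kg, loose, standing among the holders. Origin: centre of its underside. Not to be moved.
- tape: Bystander: a brown roll of tape lying flat, 84 mm outside and 56 mm inside diameter, 25 mm high, loose, beyond the holders. Origin: its centre, on its underside. Not to be moved.
Not all that is in view belongs to the job. Leave any blue or yellow look-alike of the syringe alone.

How it is judged:
At the end, for the whole second after the job is handed in: Each thing is in its own holder, within 12 mm (jar, vial) or 15 mm (cartridge, syringe) of its centre in plan, underside under 6 mm above the table, tilt under 0.1 rad, cartridge and syringe within 0.35 rad of the recess's long axis either way round, at rest (under 0.02 m/s), let go (horizontal distance between jar and jar_holder below 0.012 m and z of jar in the frame of jar_holder below 0.006 m and angle between each of jar, vial, cartridge, syringe's own z axis and vertical below 0.1 rad and linear speed of each of jar, vial, cartridge, syringe below 0.02 m/s and contact force between each of jar, vial, cartridge, syringe and the fingers below 0.1 N and horizontal distance between vial and vial_holder below 0.012 m and z of vial in the frame of vial_holder below 0.006 m and horizontal distance between cartridge and cartridge_holder below 0.015 m and z of cartridge in the frame of cartridge_holder below 0.006 m and angle between the x axis of cartridge and the x axis of cartridge_holder, either way round below 0.35 rad and horizontal distance between syringe and syringe_holder below 0.015 m and z of syringe in the frame of syringe_holder below 0.006 m and angle between the x axis of syringe and the x axis of syringe_holder, either way round below 0.35 rad); the robot touches nothing.
It fails at once if the jar or the vial is tipped over (more than 0.6 rad from upright) (angle between any of jar, vial's own z axis and vertical above 0.6 rad).
It fails at once if a kit piece is dropped or thrown (faster than 0.7 m/s while the fingers do not hold it: a fall of about 25 mm) ((linear speed of jar above 0.7 m/s and contact force between jar and the fingers below 0.05 N) or (linear speed of vial above 0.7 m/s and contact force between vial and the fingers below 0.05 N) or (linear speed of cartridge above 0.7 m/s and contact force between cartridge and the fingers below 0.05 N) or (linear speed of syringe above 0.7 m/s and contact force between syringe and the fingers below 0.05 N)).
It fails at once if the tin or the roll of tape is moved by more than 30 mm (distance of any of tin, tape from where it was at the start of the episode above 0.03 m).
It also fails if it takes over 125 s, if anything falls off the work surface, if the arm or the gripper's body presses on something with over 40 N, if the wrist force passes 120 N, or if a joint passes its speed limit or range.

### The arm

A 6-joint arm with a two-finger parallel gripper is mounted at the origin on the work surface. World frame = base frame: x ahead of the robot, y to its left, z up, the work surface at z = 0. Lengths are in m, angles in rad, forces in N, time in s.
With the tool pointing down it reaches from about 0.3 to 0.85 m from the base axis. Payload 5.4 kg.
Tool frame: the origin (TCP) lies at the very end of the fingers, on their centre line; the grasp point (between the pads) lies 19 mm behind it (arm.pinch_z is the distance from the TCP to the grasp point, in m); z points along the fingers, y is the line along which they close (so a half turn about z gives the same grasp; the last joint's range is limited). The gripper opens to 85 mm and grips with 20 to 120 N. Pads are 22 mm wide; open, the fingers measure 114 mm over their backs; the gripper's body (76 mm by 85 mm) begins 54 mm behind the grasp point. The pads swing forward as they close: fully open they stand 13 mm farther back than shut.
Start: joints at [1.025, 0.158, 1.597, -0, 1.386, -0.21], TCP at [0.189, 0.543, 0.231] pointing down, gripper open.
Joint ranges: [-2.91, 2.91], [-0.94, 2.29], [0.18, 2.7], [-1.29, 4.43], [0.17, 2.64], [-3, 3]. Speed limits (rad/s): [2.57, 2.57, 3.14, 3.14, 3.14, 3.14].

### API

Orientations are given as a 3x3 rotation matrix whose columns are the frame's x, y, z axes.
In Python, from rig import arm, camera, camera_info, order gives the robot as it stands.
- The arm moves only by the tool move_arm, never from a script. Its argument "commands" is a list of rows, each a list of 7 numbers: the finger opening in mm, from 0 to 85.4, then the shift along the tool's x, y, z in mm, then the turn, a rotation vector about the tool's x, y, z in degrees. A call has 1 to 12 rows; each row is the pose to reach, as a shift and turn from the pose commanded when the call began, along the tool's axes at that moment; what a row does not reach only later rows make up. A row lasts 1/10 s, in which the tool goes at most 50 mm and 8.59 degrees, less where a joint would pass 70% of its speed; a pose out of reach is approached as far as the arm can. A call with a gripper value outside its range is refused whole. The fingers move at their own pace and stop on an object; "force" is the grip in N (left out, the last holds). Time passes only in rows, so rows that repeat a pose let the fingers close. It gives the time, the measured TCP pose, the force, the opening and the grip force at its end, in the units of the state.
- arm.read_state(): the state, without advancing time (a new reading comes with each control period).
- camera(name): name is "scene" or "top" or "wrist"; returns (picture, depth): 384x512x3 uint8, blue, green, red; 384x512 float32, m along the optical axis (not along the pixel's ray), 0 where there is no reading.
- camera_info(name): a dict with "vertical_fov" (degrees; the focal length in pixels is half the picture's height over the tangent of half this angle, whatever the lens; pixels are square), "cx", "cy" (the principal point, pixels), "k1" (the pictures are not rectified: a ray, as slopes to the right and down, at radius r is drawn at 1 + k1 r^2 times it, then the intrinsics apply), "camera_from_world" (4x4, takes a point from world to camera coordinates). Camera axes: x right, y up, looking along -z (the intrinsics and any distortion apply to the point x, -y, -z); pixel columns grow to the right and rows downward; lengths in m; the calibration is good to about 2 mm. A picture is of the moment at which its call begins: read the wrist's pose just before it. camera_info takes no time and is no camera call; for the wrist camera it gives the pose at the moment of the call.
- order.hand_in(): hands the job in; it is judged then, once.
The state is a dict: "clock": time; "qpos": joint angles; "qd": joint speeds; "effort": joint torques, N m; "tcp_pos": TCP position; "tool_rot": TCP orientation; "contact_force": force on the tool from outside, world axes, zero at the start; "ft_torque": the same for the moment, N m; "width": opening from 0.0 (shut) to 1.0 (fully open); "finger_force": force on a finger pad.
Only numpy, scipy, OpenCV 4.12 (cv2) and the standard library are available. Lean on these libraries where they do the work, as an engineer would, in place of code of your own. Each camera call takes 0.05 s, during which the arm holds its last target. There are 200 camera calls.

## Working session

There is one attempt and no reset: what is moved stays moved. The work goes in short steps, Python scripts to look and compute and a tool call to move; the robot and the scene stay as the last step left them, time stands still between calls to the robot, and variables do not carry over. Pictures are saved under pics/ and viewed, at most 14 in all, crops included, and the job is handed in when it is done.

Besides the shell and the picture viewer there is one more tool, called after "Emit:" as name([rows], argument=value, ...), one row to a line, values as JSON. move_arm: Moves the arm, as the interface text tells. Its arguments: {"type":"object","properties":{"commands":{"type":"array"},"force":{"type":"number"}},"required":["commands"]}

```bash
ls; mkdir -p pics
cat > h.py <<'E'
import numpy as np, cv2
from rig import arm, camera, camera_info, order
def pts(depth,info):
    # world point for every pixel
    h,w=depth.shape; f=h/2/np.tan(np.radians(info["vertical_fov"])/2)
    K=np.array([[f,0,info["cx"]],[0,f,info["cy"]],[0,0,1]])
    v,u=np.mgrid[0:h,0:w]
    d=np.stack([u,v],-1).reshape(-1,1,2).astype(float)
    n=cv2.undistortPoints(d,K,np.array([info["k1"],0,0,0.])).reshape(h,w,2)
    c=np.stack([n[...,0],-n[...,1],-np.ones((h,w))],-1)
    T=np.linalg.inv(np.array(info["camera_from_world"]))
    P=(c*depth[...,None])@T[:3,:3].T+T[:3,3]
    R=c@T[:3,:3].T
    return P,R,T[:3,3]
def plane(R,o,z):
    return o+R*((z-o[2])/R[...,2:])
E
python3 - <<'E'
from h import *
s=arm.read_state(); print(s["clock"],s["tcp_pos"],s["tool_rot"],arm.pinch_z)
for n in ["scene","top"]:
    i=camera_info(n); p,d=camera(n); np.savez(f"{n}.npz",p=p,d=d); cv2.imwrite(f"pics/{n}0.png",p)
    print(n,i,(d>0).mean())
E
```

```text
pics
0.0 [0.18916737 0.54234246 0.23029287] [[-9.44141141e-01  3.29539827e-01 -1.00442077e-03]
 [ 3.29541101e-01  9.44139823e-01 -1.62983192e-03]
 [ 4.11219122e-04 -1.86978930e-03 -9.99998167e-01]] 0.0187
scene {'vertical_fov': 55.256219200325084, 'cx': 257.4687952803562, 'cy': 192.86103378453404, 'k1': 0.027050910086497952, 'camera_from_world': array([[-6.79807429e-01,  7.33390654e-01,  9.17857234e-05,
         3.45394478e-01],
       [-5.53198300e-01, -5.12862505e-01,  6.56463016e-01,
         2.47820173e-01],
       [ 4.81490915e-01,  4.46217660e-01,  7.54358204e-01,
        -1.19193480e+00],
       [ 0.00000000e+00,  0.00000000e+00,  0.00000000e+00,
         1.00000000e+00]])} 0.9961446126302084
top {'vertical_fov': 56.83581349324419, 'cx': 251.67334885278072, 'cy': 196.81478004461425, 'k1': 0.006927347009639568, 'camera_from_world': array([[ 0.01094581, -0.99947834, -0.0303847 ,  0.00674952],
       [ 0.98058938,  0.00478   ,  0.19601436, -0.51155393],
       [-0.19576687, -0.03194045,  0.98013017, -0.82531326],
       [ 0.        ,  0.        ,  0.        ,  1.        ]])} 0.9958852132161459
```

View pics/scene0.png

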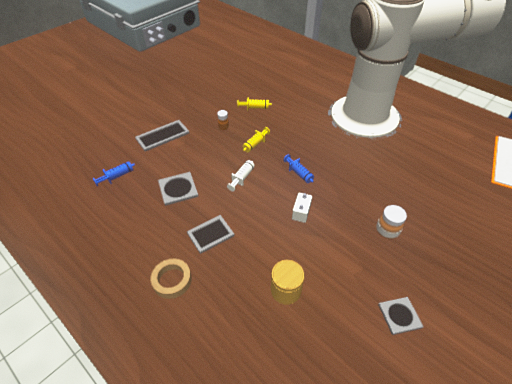

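View pics/top0.png

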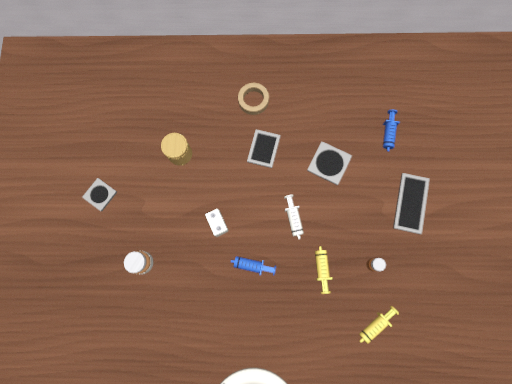

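Scene view: jar (392,221), vial (223,119), cartridge (302,207), white syringe (241,175), tin (287,281), tape (171,277).
Top view: jar (135,262), vial (378,265), cartridge (216,222). Four holders: vial (99,194), cartridge (264,148), jar (329,163), syringe (412,203).
Syringe candidates in the top view: white (293,217), blue (391,130) and (253,266), yellow (323,270) and (379,325). Only the white one fits the description.

Run:
```python
from h import *
D=np.load("top.npz"); p,d=D["p"],D["d"]; P,R,o=pts(d,camera_info("top"))
cv2.imwrite("pics/crop1.png",cv2.resize(p[180:270,160:400],None,fx=3.3,fy=3.3,interpolation=cv2.INTER_CUBIC))
print("table z",np.median(P[...,2]))
hsv=cv2.cvtColor(p,cv2.COLOR_BGR2HSV)
def comp(mask,seed,r=45):
    m=np.zeros_like(mask,np.uint8); x,y=seed
    m[y-r:y+r,x-r:x+r]=mask[y-r:y+r,x-r:x+r]
    n,l,st,c=cv2.connectedComponentsWithStats(m)
    k=min((i for i in range(1,n) if st[i,4]>20),key=lambda i:np.hypot(*(c[i]-seed)))
    return l==k
def rect(m,z):
    W=plane(R,o,z)[m][:,:2]; (c,s,a)=cv2.minAreaRect((W*1000).astype(np.float32))
    if s[0]<s[1]: s=s[::-1]; a+=90
    return np.round(W.mean(0)*1000,1),np.round(c,1),np.round(s,1),round(a%180,1)
grey=(hsv[...,1]<70)&(hsv[...,2]>90)
black=hsv[...,2]<35
for n,s in dict(vialh=(99,194),carth=(264,148),jarh=(329,163),syrh=(412,203)).items():
    print(n,"floor",rect(comp(black,s),.003))
    g=comp(grey,s,50); print("   rim",rect(g,.009))
for n,s,z in [("jar",(135,262),.066),("vial",(378,265),.056),("cart",(216,222),.04),("syr",(293,217),.02)]:
    m=comp(grey,s,30); print(n,rect(m,z),"z",np.round(np.percentile(P[m][:,2],[10,50,95]),3))
for n,s in [("tin",(175,146)),("tape",(241,97))]:
    m=comp((hsv[...,0]>12)&(hsv[...,0]<32)&(hsv[...,2]>90)&(hsv[...,1]>80),s); 
    print(n,rect(m,.07 if n=="tin" else .025))
```

```text
table z -0.00032301575123666604Traceback (most recent call last):
  File "<stdin>", line 19, in <module>
  File "<stdin>", line 10, in comp
ValueError: min() iterable argument is empty
```

View pics/crop1.png

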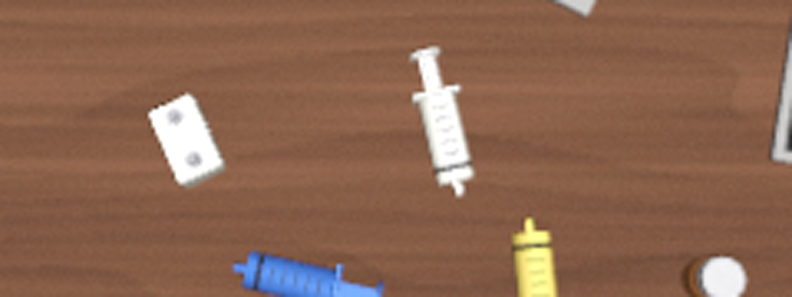

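The crop shows the white syringe, thumb disc at (425,52) and nozzle at (459,190). It shows the cartridge at (187,140), the only white block. Both are confirmed.

```bash
cat > m.py <<'E'
from h import *
D=np.load("top.npz"); p,d=D["p"],D["d"]; P,R,o=pts(d,camera_info("top"))
hsv=cv2.cvtColor(p,cv2.COLOR_BGR2HSV)
chroma=p.max(-1).astype(int)-p.min(-1); V=p.max(-1)
def comp(mask,seed,r=45):
    m=np.zeros(mask.shape,np.uint8); x,y=seed
    m[y-r:y+r,x-r:x+r]=mask[y-r:y+r,x-r:x+r]
    n,l,st,c=cv2.connectedComponentsWithStats(m)
    k=[i for i in range(1,n) if st[i,4]>20]
    if not k: return None
    return l==min(k,key=lambda i:np.hypot(*(c[i]-seed)))
def rect(m,z):
    if m is None: return None
    W=plane(R,o,z)[m][:,:2]; (c,s,a)=cv2.minAreaRect((W*1000).astype(np.float32))
    if s[0]<s[1]: s=s[::-1]; a+=90
    return np.round(W.mean(0)*1000,1),np.round(c,1),np.round(s,1),round(a%180,1)
grey=(chroma<40)&(V>90); black=(chroma<25)&(V<70)
for n,s in dict(vialh=(99,194),carth=(264,148),jarh=(329,163),syrh=(412,203)).items():
    print(n,p[s[1],s[0]],"floor",rect(comp(black,s),.003))
    print("   rim",rect(comp(grey,s,50),.009))
for n,s,z in [("jar",(135,262),.066),("vial",(378,265),.056),("cart",(216,222),.04),("syr",(293,217),.02)]:
    m=comp(grey,s,30); print(n,rect(m,z),"z",np.round(np.percentile(P[m][:,2],[10,50,95]),3))
for n,s in [("tin",(175,146)),("tape",(241,97))]:
    m=comp((hsv[...,0]>12)&(hsv[...,0]<32)&(hsv[...,2]>90)&(hsv[...,1]>80),s)
    print(n,rect(m,.07 if n=="tin" else .025))
E
python3 m.py
```

```text
vialh [55 56 57] floor (array([526.4, 416.1]), array([526.7, 416.1]), array([43.6, 39.8]), 138.2)
   rim (array([524.6, 412.5]), array([525.1, 412.5]), array([68.9, 66.4]), 55.2)
carth [51 51 49] floor (array([654.1, -17.8]), array([654.3, -17.7]), array([71.5, 47.8]), 165.9)
   rim (array([651.5, -17.4]), array([652.2, -17.7]), array([95.3, 70.4]), 165.9)
jarh [51 50 52] floor (array([ 614.4, -191.8]), array([ 614.5, -192. ]), array([65.9, 63.1]), 90.0)
   rim (array([ 611.7, -190.3]), array([ 612.2, -190.3]), array([92.6, 89.6]), 153.1)
syrh [51 54 52] floor (array([ 506.6, -396.5]), array([ 507.5, -396.6]), array([126.1,  47.3]), 167.6)
   rim (array([ 505.4, -392.8]), array([ 506.8, -393.5]), array([148.7,  72.7]), 167.5)
jar (array([350.6, 285.8]), array([350.1, 285.5]), array([53., 50.]), 77.0) z [0.059 0.066 0.069]
vial (array([ 351.4, -287.2]), array([ 350.7, -287.5]), array([34.9, 29.8]), 90.6) z [0.001 0.055 0.057]
cart (array([449.1,  98.1]), array([449.1,  98.1]), array([65.7, 38.5]), 25.7) z [0.022 0.04  0.046]
syr (array([466.5, -94.3]), array([467.9, -93.4]), array([116. ,  36.9]), 7.7) z [0.002 0.024 0.029]
tin (array([629.8, 200. ]), array([629.2, 200.2]), array([92.6, 67.7]), 34.4)
tape (array([821. ,  35.6]), array([818.3,  37. ]), array([51.4,  9.5]), 135.3)
```

Emit:
move_arm([
  [85,-237,-190,71,0,0,-19.2],
  [85,-237,-190,71,0,0,-19.2],
  [85,-237,-190,71,0,0,-19.2],
  [85,-237,-190,71,0,0,-19.2],
  [85,-237,-190,71,0,0,-19.2],
  [85,-237,-190,71,0,0,-19.2],
  [85,-237,-190,71,0,0,-19.2],
  [85,-237,-190,71,0,0,-19.2],
  [85,-237,-190,71,0,0,-19.2],
  [85,-237,-190,71,0,0,-19.2],
])

```text
clock: 1.1
tcp_pos: [0.3502, 0.2863, 0.1605]
tool_rot: [[-1.0, -0.001, 0.0], [-0.001, 1.0, 0.0], [-0.0, 0.0, -1.0]]
contact_force: [0.3, 0.1, -0.3]
width: 0.997
finger_force: 0.0
```

Run:
```python
from h import *
s=arm.read_state(); print(s["clock"],s["tcp_pos"],np.round(s["tool_rot"],3),s["qpos"])
i=camera_info("wrist"); p,d=camera("wrist"); cv2.imwrite("pics/w1.png",p); P,R,o=pts(d,i)
print(o,i["vertical_fov"])
m=(np.abs(P[...,2]-.066)<.006)&(np.hypot(P[...,0]-.35,P[...,1]-.285)<.06); W=P[m]
print(m.sum()); 
if m.sum()>50: print(cv2.minEnclosingCircle((W[:,:2]*1000).astype(np.float32)),np.median(W[:,2]))
```

```text
1.1 [0.35021814 0.28627288 0.16053885] [[-1.    -0.001  0.   ]
 [-0.001  1.     0.   ]
 [-0.     0.    -1.   ]] [ 4.16732366e-01 -9.98269252e-02  2.00590580e+00  3.92602923e-04
  1.23520820e+00 -1.15477429e+00]
[0.28000907 0.28652558 0.30440586] 63.895759253551866
2869
((349.96759033203125, 285.0740051269531), 24.858745574951172) 0.06733814960711657
```

View pics/w1.png

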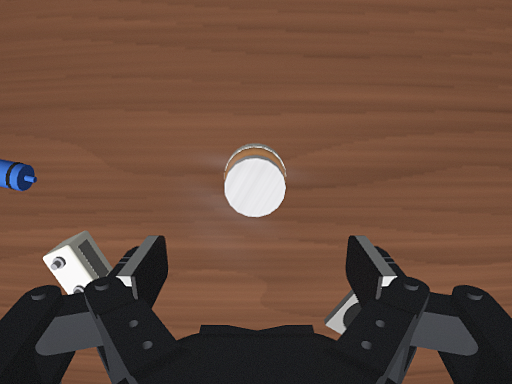

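Wrist view: the lid is centred at (255,187), between the fingers. It measures (0.350, 0.285), in agreement with the top view to about 1 mm.

Emit:
move_arm([
  [85,0,-1,45,0,0,0],
  [85,0,-1,90,0,0,0],
  [85,0,-1,125,0,0,0],
  [85,0,-1,142,0,0,0],
  [85,0,-1,142,0,0,0],
  [40,0,-1,142,0,0,0],
  [40,0,-1,142,0,0,0],
  [40,0,-1,142,0,0,0],
  [40,0,-1,142,0,0,0],
  [40,0,-1,142,0,0,0],
  [40,0,-1,142,0,0,0],
], force=40)

```text
clock: 2.25
tcp_pos: [0.352, 0.2853, 0.0204]
tool_rot: [[-1.0, 0.0, 0.003], [0.0, 1.0, 0.002], [-0.003, 0.002, -1.0]]
contact_force: [-2.7, -0.7, 5.1]
width: 0.631
finger_force: 41.8
```

Emit:
move_arm([
  [40,0,0,-30,0,0,0],
  [40,0,0,-70,0,0,0],
  [40,-15,-28,-105,0,0,0],
  [40,-35,-63,-120,0,0,0],
  [40,-58,-105,-120,0,0,0],
  [40,-81,-147,-120,0,0,0],
  [40,-104,-189,-120,0,0,0],
  [40,-127,-231,-120,0,0,0],
  [40,-150,-273,-120,0,0,0],
  [40,-173,-315,-120,0,0,0],
  [40,-196,-357,-120,0,0,0],
  [40,-219,-399,-120,0,0,0],
])

```text
clock: 3.45
tcp_pos: [0.5704, -0.1167, 0.1395]
tool_rot: [[-1.0, 0.001, 0.002], [0.001, 1.0, -0.001], [-0.002, -0.001, -1.0]]
contact_force: [1.1, -0.5, -1.2]
width: 0.632
finger_force: 44.3
```

Emit:
move_arm([
  [40,-22,-38,0,0,0,0],
  [40,-38,-68,0,0,0,0],
  [40,-43,-76,0,0,0,0],
  [40,-43,-76,0,0,0,0],
  [40,-43,-76,0,0,0,0],
])

```text
clock: 3.95
tcp_pos: [0.6119, -0.1896, 0.1385]
tool_rot: [[-1.0, 0.0, -0.0], [0.0, 1.0, 0.001], [0.0, 0.001, -1.0]]
contact_force: [0.2, 0.0, -2.4]
width: 0.634
finger_force: 44.3
```

```bash
cat > w.py <<'E'
import sys
from h import *
# wrist look at a holder: rim & floor centre (mm), seen near expected x,y
x,y,name=float(sys.argv[1]),float(sys.argv[2]),sys.argv[3]
s=arm.read_state(); print(s["clock"],np.round(s["tcp_pos"],4),"w",round(s["width"],3),"ff",s["finger_force"],"q1,q6",s["qpos"][0],s["qpos"][5])
i=camera_info("wrist"); p,d=camera("wrist"); cv2.imwrite(f"pics/{name}.png",p); P,R,o=pts(d,i)
c=p.max(-1).astype(int)-p.min(-1); W=plane(R,o,.009); near=np.hypot(W[...,0]-x/1000,W[...,1]-y/1000)<.11
for n,m,z in [("floor",(c<25)&(p.max(-1)<75)&(np.abs(P[...,2]-.003)<.004),.003),("rim",(c<40)&(np.abs(P[...,2]-.009)<.003),.009)]:
    m=(m&near).astype(np.uint8); k,l,st,_=cv2.connectedComponentsWithStats(m)
    if k<2: print(n,"none"); continue
    j=1+st[1:,4].argmax(); Q=(plane(R,o,z)[l==j][:,:2]*1000).astype(np.float32)
    r=cv2.minAreaRect(Q); print(n,np.round(r[0],1),np.round(r[1],1),round(r[2],1),st[j])
E
python3 w.py 613 -191 w2
```

```text
3.95 [ 0.6119 -0.1896  0.1385] w 0.634 ff 44.26981355063617 q1,q6 -0.48898003032403997 -2.059850977259475
floor [ 601.5 -194.4] [47.9 71.7] 4.2 [ 214  139   77   54 2666]
rim [ 612.7 -193.1] [88.7 89.1] 63.3 [ 190  112  128   96 3067]
```

View pics/w2.png

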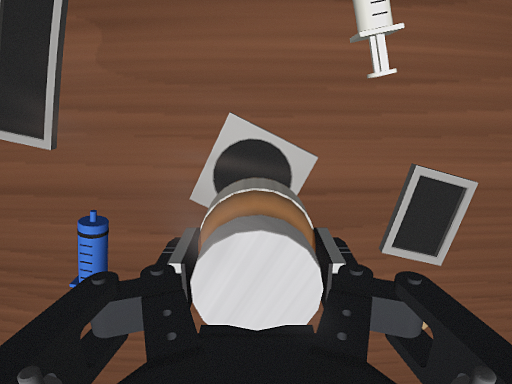

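Wrist view: the jar is held upright over its holder at (254,160). The rim centre is (612.7,-193.1), so about 3 mm of correction in y.

Emit:
move_arm([
  [40,-2,-3.5,40,0,0,0],
  [40,-2,-3.5,80,0,0,0],
  [40,-2,-3.5,100,0,0,0],
  [40,-2,-3.5,107,0,0,0],
  [40,-2,-3.5,111,0,0,0],
  [40,-2,-3.5,114,0,0,0],
  [40,-2,-3.5,115,0,0,0],
  [40,-2,-3.5,115,0,0,0],
])

```text
clock: 4.8
tcp_pos: [0.6151, -0.1946, 0.0245]
tool_rot: [[-1.0, 0.001, 0.002], [0.001, 1.0, -0.001], [-0.002, -0.001, -1.0]]
contact_force: [0.0, -0.1, -1.7]
width: 0.631
finger_force: 44.3
```

Emit:
move_arm([
  [40,0,1,1,0,0,0],
  [40,0,1,1.5,0,0,0],
  [60,0,1,1.5,0,0,0],
  [75,0,1,1.5,0,0,0],
  [75,0,1,1.5,0,0,0],
  [75,0,1,-10,0,0,0],
  [80,0,1,-50,0,0,0],
  [85,0,1,-90,0,0,0],
  [85,0,1,-130,0,0,0],
  [85,0,1,-130,0,0,0],
])

```text
clock: 5.8
tcp_pos: [0.6185, -0.1954, 0.1622]
tool_rot: [[-1.0, 0.001, 0.013], [0.0, 1.0, -0.007], [-0.013, -0.007, -1.0]]
contact_force: [1.3, -0.4, 0.4]
width: 0.991
finger_force: 0.0
```

```bash
cat > t.py <<'E'
from h import *
s=arm.read_state(); print(s["clock"],np.round(s["tcp_pos"],4),s["qpos"][[0,5]] if hasattr(s["qpos"],"shape") else s["qpos"])
i=camera_info("wrist"); p,d=camera("wrist"); P,R,o=pts(d,i)
c=p.max(-1).astype(int)-p.min(-1)
import sys
x,y,z,rad=map(float,sys.argv[1:5])
m=(np.abs(P[...,2]-z)<.006)&(np.hypot(P[...,0]-x,P[...,1]-y)<rad)&((c<60))
W=(P[m]); print(m.sum(),np.median(W[:,2]),cv2.minEnclosingCircle((W[:,:2]*1000).astype(np.float32)),cv2.minAreaRect((W[:,:2]*1000).astype(np.float32)))
E
python3 t.py .614 -.194 .069 .06; python3 w.py 613 -193 w3
```

```text
5.8 [ 0.6185 -0.1954  0.1622] [-0.49192566 -2.06221328]
2930 0.07033040691155319 ((613.332275390625, -193.55398559570312), 25.018144607543945) ((612.8758544921875, -193.60086059570312), (48.96773147583008, 48.820228576660156), 38.52593994140625)
5.85 [ 0.6168 -0.1946  0.1586] w 0.996 ff 0.0 q1,q6 -0.4920461242339357 -2.0622102863694556
floor [ 598.3 -187.4] [71.8 39.4] 68.8 [224 130  71  53 784]
rim [ 612.7 -193.1] [88.7 89. ] 63.3 [ 199  105  121  119 3281]
```

Emit:
move_arm([
  [85,35,24,0,0,0,-3],
  [85,72,49,0,0,0,-7.7],
  [85,110,75,0,0,0,-7.7],
  [85,135,92,4,0,0,-7.7],
  [85,147,100,5,0,0,-7.7],
  [85,147,100,5,0,0,-7.7],
  [85,147,100,5,0,0,-7.7],
])

```text
clock: 6.6
tcp_pos: [0.4673, -0.0932, 0.1477]
tool_rot: [[-0.991, -0.133, -0.001], [-0.133, 0.991, 0.0], [0.001, 0.0, -1.0]]
contact_force: [0.3, 0.1, 0.0]
width: 0.993
finger_force: 0.0
```

Run:
```python
from h import *
s=arm.read_state(); print(s["clock"],np.round(s["tcp_pos"],4),np.round(s["tool_rot"],3))
i=camera_info("wrist"); p,d=camera("wrist"); P,R,o=pts(d,i); cv2.imwrite("pics/w4.png",p)
c=p.max(-1).astype(int)-p.min(-1)
near=np.hypot(P[...,0]-.468,P[...,1]+.093)<.08
m=near&(P[...,2]>.004)&(P[...,2]<.04)&(c<50)
W=P[m][:,:2]*1000; r=cv2.minAreaRect(W.astype(np.float32)); print(m.sum(),r)
b=near&(P[...,2]>.02)&(P[...,2]<.04)&(c<50); W=P[b][:,:2]*1000
print("barrel",cv2.minAreaRect(W.astype(np.float32)),cv2.fitLine(W.astype(np.float32),cv2.DIST_L2,0,.01,.01).ravel(),P[b][:,2].max())
```

```text
6.6 [ 0.4673 -0.0932  0.1477] [[-0.991 -0.133 -0.001]
 [-0.133  0.991  0.   ]
 [ 0.001  0.    -1.   ]]
3084 ((467.29534912109375, -98.35794067382812), (111.48405456542969, 35.562198638916016), 16.92972755432129)
barrel ((470.87261962890625, -97.45938110351562), (104.20285034179688, 35.546817779541016), 17.473909378051758) [ 9.7442442e-01  2.2471535e-01  4.6093875e+02 -9.8305489e+01] 0.03171005804822219
```

View pics/w4.png

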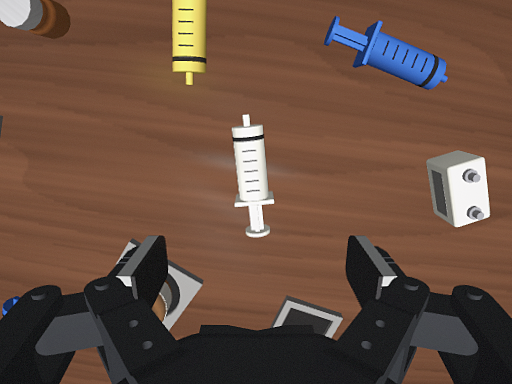

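Wrist view: the white syringe has its nozzle at (246,118) and its disc at (258,232). Its axis is about 13° in world, so I turn 5.5° more and shift 4 mm.

Emit:
move_arm([
  [85,1,-3.7,40,0,0,-5.5],
  [85,1,-3.7,85,0,0,-5.5],
  [85,1,-3.7,120,0,0,-5.5],
  [85,1,-3.7,135,0,0,-5.5],
  [85,1,-3.7,140,0,0,-5.5],
  [70,1,-3.7,140,0,0,-5.5],
  [20,1,-3.7,140,0,0,-5.5],
  [20,1,-3.7,140,0,0,-5.5],
  [20,1,-3.7,140,0,0,-5.5],
  [20,1,-3.7,140,0,0,-5.5],
  [20,1,-3.7,140,0,0,-5.5],
  [20,1,-3.7,140,0,0,-5.5],
], force=30)

```text
clock: 7.85
tcp_pos: [0.4679, -0.0975, 0.0095]
tool_rot: [[-0.974, -0.228, 0.002], [-0.228, 0.974, -0.001], [-0.002, -0.001, -1.0]]
contact_force: [-1.8, 0.3, 7.2]
width: 0.31
finger_force: 29.5
```

Emit:
move_arm([
  [20,0,0,-20,0,0,0],
  [20,0,0,-60,0,0,0],
  [20,3,-25,-95,0,0,4],
  [20,6,-60,-110,0,0,9],
  [20,10,-100,-110,0,0,14],
  [20,14,-140,-110,0,0,20],
  [20,18,-180,-110,0,0,25.5],
  [20,22,-220,-110,0,0,25.5],
  [20,26,-260,-110,0,0,25.5],
  [20,29,-290,-110,0,0,25.5],
  [20,29.5,-299,-110,0,0,25.5],
  [20,29.5,-299,-110,0,0,25.5],
])

```text
clock: 9.05
tcp_pos: [0.506, -0.3956, 0.1181]
tool_rot: [[-0.977, 0.215, -0.0], [0.215, 0.977, 0.0], [0.0, 0.0, -1.0]]
contact_force: [-0.2, 0.1, -0.3]
width: 0.311
finger_force: 30.0
```

```bash
python3 w.py 507 -395 w5
python3 - <<'E'
from h import *
p,d=camera("wrist"); P,R,o=pts(d,camera_info("wrist"))
s=arm.read_state(); print(np.round(s["tool_rot"],3))
c=p.max(-1).astype(int)-p.min(-1); t=s["tcp_pos"]
m=(np.hypot(P[...,0]-t[0],P[...,1]-t[1])<.07)&(np.abs(P[...,2]-t[2]-.01)<.015)&(c<50)&(p.max(-1)>130)
m[235:]=0
W=(P[m][:,:2]*1000).astype(np.float32); print("syringe part",len(W),cv2.fitLine(W,cv2.DIST_L2,0,.01,.01).ravel())
E
```

```text
9.05 [ 0.506  -0.3956  0.1181] w 0.311 ff 30.012983679771423 q1,q6 -0.8513580534265658 -2.205488128092875
floor [ 463.7 -388.5] [52.5 42.5] 77.5 [ 222  106   64   52 2422]
rim [ 487.9 -393.5] [ 68.7 109.4] 77.6 [ 211   95   86  129 3116]
[[-0.977  0.213 -0.001]
 [ 0.213  0.977  0.001]
 [ 0.001  0.001 -1.   ]]
syringe part 4330 [ 9.7689891e-01 -2.1370198e-01  4.7607239e+02 -3.8659061e+02]
```

View pics/w5.png

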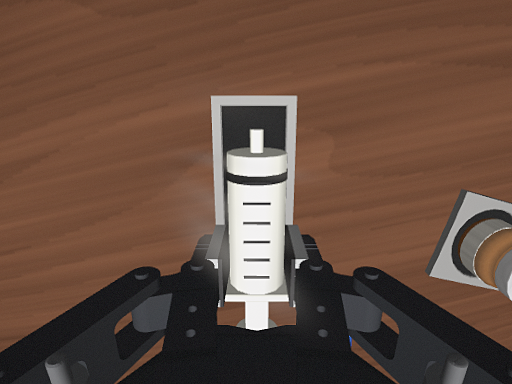

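Wrist view: the syringe at (257,210) is aligned with its recess (254,160). The holder is centred at about (506,-397), so the shift is 2 mm.

Emit:
move_arm([
  [20,-0.4,-2,35,0,0,0],
  [20,-0.4,-2,70,0,0,0],
  [20,-0.4,-2,90,0,0,0],
  [20,-0.4,-2,97,0,0,0],
  [20,-0.4,-2,101,0,0,0],
  [20,-0.4,-2,104,0,0,0],
  [20,-0.4,-2,106,0,0,0],
  [20,-0.4,-2,106,0,0,0],
])

```text
clock: 9.95
tcp_pos: [0.5066, -0.3973, 0.0132]
tool_rot: [[-0.977, 0.214, 0.001], [0.214, 0.977, -0.001], [-0.001, -0.001, -1.0]]
contact_force: [-0.2, 0.2, -0.3]
width: 0.318
finger_force: 30.0
```

Emit:
move_arm([
  [20,0,0,1,0,0,0],
  [20,0,0,1,0,0,0],
  [45,0,0,1,0,0,0],
  [60,0,0,1,0,0,0],
  [60,0,0,1,0,0,0],
  [60,0,0,-5,0,0,0],
  [80,0,0,-40,0,0,0],
  [85,0,0,-85,0,0,0],
  [85,0,0,-130,0,0,0],
  [85,0,0,-130,0,0,0],
  [85,0,0,-130,0,0,0],
])

```text
clock: 11.05
tcp_pos: [0.507, -0.3978, 0.1444]
tool_rot: [[-0.977, 0.214, 0.003], [0.214, 0.977, -0.003], [-0.003, -0.002, -1.0]]
contact_force: [0.0, 0.2, -0.8]
width: 0.991
finger_force: 0.0
```

Run:
```python
from h import *
s=arm.read_state(); print(s["clock"],np.round(s["tcp_pos"],4))
i=camera_info("wrist"); p,d=camera("wrist"); P,R,o=pts(d,i); cv2.imwrite("pics/w6.png",p)
c=p.max(-1).astype(int)-p.min(-1)
near=np.hypot(P[...,0]-.506,P[...,1]+.397)<.085
b=near&(P[...,2]>.014)&(P[...,2]<.05)&(c<50)&(p.max(-1)>100); W=(P[b][:,:2]*1000).astype(np.float32)
print(len(W),cv2.minAreaRect(W),cv2.fitLine(W,cv2.DIST_L2,0,.01,.01).ravel(),np.percentile(P[b][:,2],[90,99]))
```

```text
11.05 [ 0.507  -0.3978  0.1444]
3074 ((505.9362487792969, -396.81268310546875), (35.64258575439453, 111.23548126220703), 76.66204071044922) [ 9.7682494e-01 -2.1403974e-01  5.0387653e+02 -3.9658481e+02] [0.03241221 0.03343845]
```

View pics/w6.png

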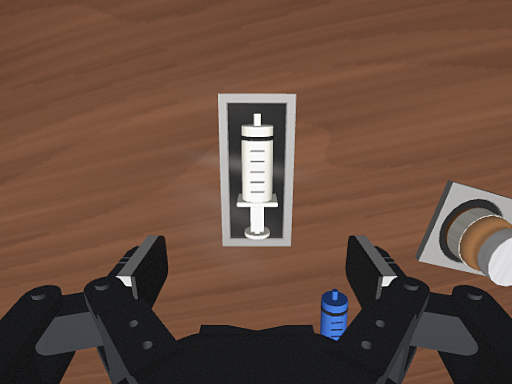

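Wrist view: the syringe lies seated in its recess, at (257,180), centred at (506,-397). Next the vial.

Emit:
move_arm([
  [85,35,15,0,0,0,0],
  [85,75,31,0,0,0,0],
  [85,115,48,0,0,0,0],
  [85,150,63,0,0,0,0],
  [85,170,72,0,0,0,0],
  [85,176,74,0,0,0,0],
  [85,176,74,0,0,0,0],
  [85,176,74,0,0,0,0],
])

```text
clock: 11.9
tcp_pos: [0.3505, -0.2875, 0.142]
tool_rot: [[-0.977, 0.214, 0.0], [0.214, 0.977, 0.0], [-0.0, 0.0, -1.0]]
contact_force: [0.4, -0.6, 0.2]
width: 0.999
finger_force: 0.0
```

```bash
python3 t.py .351 -.287 .056 .04
```

```text
11.9 [ 0.3505 -0.2875  0.142 ] [-0.95464724 -2.30995812]
1140 0.057280521862125774 ((350.7283020019531, -291.2935485839844), 15.052916526794434) ((350.5975646972656, -291.1004333496094), (28.961166381835938, 29.097951889038086), 76.99910736083984)
```

Emit:
move_arm([
  [85,-0.8,-3.5,40,0,0,0],
  [85,-0.8,-3.5,80,0,0,0],
  [85,-0.8,-3.5,112,0,0,0],
  [85,-0.8,-3.5,126,0,0,0],
  [85,-0.8,-3.5,128,0,0,0],
  [70,-0.8,-3.5,128,0,0,0],
  [45,-0.8,-3.5,128,0,0,0],
  [22,-0.8,-3.5,128,0,0,0],
  [22,-0.8,-3.5,128,0,0,0],
  [22,-0.8,-3.5,128,0,0,0],
  [22,-0.8,-3.5,128,0,0,0],
  [22,-0.8,-3.5,128,0,0,0],
], force=30)

```text
clock: 13.15
tcp_pos: [0.3507, -0.2915, 0.0155]
tool_rot: [[-0.977, 0.214, 0.001], [0.214, 0.977, -0.002], [-0.002, -0.001, -1.0]]
contact_force: [-0.7, 1.0, 5.8]
width: 0.354
finger_force: 29.4
```

Emit:
move_arm([
  [22,0,0,-30,0,0,0],
  [22,0,0,-75,0,0,0],
  [22,0,20,-110,0,0,0],
  [22,-1,50,-120,0,0,0],
  [22,-2,90,-120,0,0,0],
  [22,-3,130,-120,0,0,0],
  [22,-4,170,-120,0,0,0],
  [22,-5,210,-120,0,0,0],
  [22,-6,250,-120,0,0,0],
  [22,-8,290,-120,0,0,0],
  [22,-9,330,-120,0,0,0],
  [22,-10,370,-120,0,0,0],
])

```text
clock: 14.35
tcp_pos: [0.4392, 0.0704, 0.1347]
tool_rot: [[-0.977, 0.214, 0.001], [0.214, 0.977, -0.0], [-0.001, 0.0, -1.0]]
contact_force: [0.5, -1.0, -0.4]
width: 0.35
finger_force: 30.1
```

Emit:
move_arm([
  [22,-1,40,0,0,0,0],
  [22,-2,80,0,0,0,0],
  [22,-3,120,0,0,0,0],
  [22,-4,160,0,0,0,0],
  [22,-5,200,0,0,0,0],
  [22,-6,240,0,0,0,0],
  [22,-7,280,0,0,0,0],
  [22,-8,315,0,0,0,0],
  [22,-9,340,0,0,0,0],
  [22,-9.5,356,0,0,0,0],
  [22,-9.5,356,0,0,0,0],
  [22,-9.5,356,0,0,0,0],
])

```text
clock: 15.55
tcp_pos: [0.5241, 0.4141, 0.1341]
tool_rot: [[-0.977, 0.213, -0.0], [0.213, 0.977, -0.001], [0.0, -0.001, -1.0]]
contact_force: [-0.5, -0.6, 0.2]
width: 0.355
finger_force: 30.1
```

```bash
python3 w.py 525 414 w7
```

```text
15.55 [0.5241 0.4141 0.1341] w 0.355 ff 30.124545141588897 q1,q6 0.4884274292423589 -0.8672818421046278
floor [526.7 411.1] [47.2 46.7] 32.5 [ 228  155   52   50 2008]
rim [525.6 411.6] [64.4 65. ] 55.3 [ 209  134   92   80 2454]
```

View pics/w7.png

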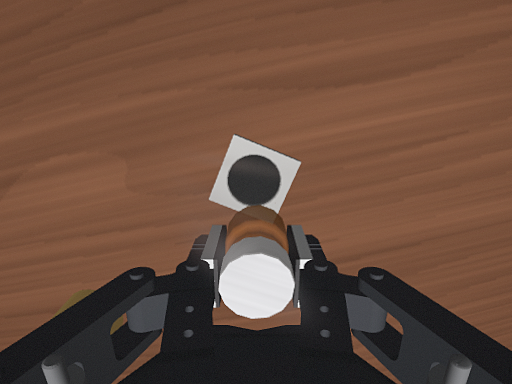

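Wrist view: the vial is held upright, its holder's recess at (254,180), centre (526,411.4). A correction of 3 mm, then lower.

Emit:
move_arm([
  [22,-2.4,-2.2,40,0,0,0],
  [22,-2.4,-2.2,80,0,0,0],
  [22,-2.4,-2.2,100,0,0,0],
  [22,-2.4,-2.2,108,0,0,0],
  [22,-2.4,-2.2,112,0,0,0],
  [22,-2.4,-2.2,115,0,0,0],
  [22,-2.4,-2.2,116,0,0,0],
  [22,-2.4,-2.2,116,0,0,0],
])

```text
clock: 16.4
tcp_pos: [0.5269, 0.4122, 0.0195]
tool_rot: [[-0.977, 0.214, 0.002], [0.214, 0.977, 0.001], [-0.002, 0.001, -1.0]]
contact_force: [0.6, -0.2, -1.0]
width: 0.353
finger_force: 30.1
```

Emit:
move_arm([
  [22,0,0,1,0,0,0],
  [22,0,0,1,0,0,0],
  [45,0,0,1,0,0,0],
  [60,0,0,1,0,0,0],
  [60,0,0,1,0,0,0],
  [60,0,0,-8,0,0,0],
  [80,0,0,-45,0,0,0],
  [85,0,0,-90,0,0,0],
  [85,0,0,-130,0,0,0],
  [85,0,0,-130,0,0,0],
  [85,0,0,-130,0,0,0],
])

```text
clock: 17.5
tcp_pos: [0.527, 0.4123, 0.1503]
tool_rot: [[-0.977, 0.214, 0.003], [0.214, 0.977, 0.002], [-0.003, 0.002, -1.0]]
contact_force: [-0.5, -0.8, -0.5]
width: 1.0
finger_force: 0.0
```

```bash
python3 t.py .526 .411 .059 .04
```

```text
17.5 [0.527  0.4123 0.1503] [ 0.48369185 -0.87174374]
1101 0.060312211072854616 ((527.0331420898438, 412.5247497558594), 15.084490776062012) ((526.68603515625, 412.7290954589844), (29.213050842285156, 29.158248901367188), 67.87112426757812)
```

Emit:
move_arm([
  [85,1,-30,0,0,0,-6],
  [85,2,-70,0,0,0,-13],
  [85,3,-110,0,0,0,-20],
  [85,4,-150,0,0,0,-27],
  [85,5,-195,0,0,0,-34],
  [85,6,-240,0,0,0,-38],
  [85,8,-280,0,0,0,-38],
  [85,9,-310,0,0,0,-38],
  [85,9,-324,0,0,0,-38],
  [85,9,-324,0,0,0,-38],
  [85,9,-324,0,0,0,-38],
])

```text
clock: 18.65
tcp_pos: [0.4474, 0.0975, 0.1472]
tool_rot: [[-0.902, -0.432, -0.002], [-0.432, 0.902, 0.001], [0.002, 0.001, -1.0]]
contact_force: [-0.5, -0.1, 0.4]
width: 0.995
finger_force: 0.0
```

Run:
```python
from h import *
s=arm.read_state(); print(s["clock"],np.round(s["tcp_pos"],4),np.round(s["tool_rot"],3))
i=camera_info("wrist"); p,d=camera("wrist"); P,R,o=pts(d,i); cv2.imwrite("pics/w8.png",p)
near=np.hypot(P[...,0]-.449,P[...,1]-.098)<.06
b=near&(np.abs(P[...,2]-.041)<.004); W=(P[b][:,:2]*1000).astype(np.float32)
print(len(W),cv2.minAreaRect(W),np.median(P[b][:,2]))
```

```text
18.65 [0.4474 0.0975 0.1472] [[-0.902 -0.432 -0.002]
 [-0.432  0.902  0.001]
 [ 0.002  0.001 -1.   ]]
2575 ((449.9203796386719, 97.47032928466797), (59.43351745605469, 36.09884262084961), 25.530176162719727) 0.04122587648611964
```

View pics/w8.png

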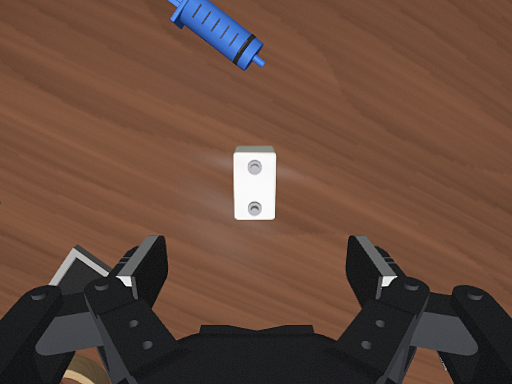

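Wrist view: the cartridge at (254,185) is aligned with the fingers, centre (449.9, 97.5). Grasp it.

Emit:
move_arm([
  [85,-2.2,-1,40,0,0,0],
  [85,-2.2,-1,85,0,0,0],
  [85,-2.2,-1,118,0,0,0],
  [85,-2.2,-1,132,0,0,0],
  [85,-2.2,-1,134,0,0,0],
  [70,-2.2,-1,134,0,0,0],
  [45,-2.2,-1,134,0,0,0],
  [25,-2.2,-1,134,0,0,0],
  [25,-2.2,-1,134,0,0,0],
  [25,-2.2,-1,134,0,0,0],
  [25,-2.2,-1,134,0,0,0],
  [25,-2.2,-1,134,0,0,0],
], force=35)

```text
clock: 19.9
tcp_pos: [0.4518, 0.0973, 0.0156]
tool_rot: [[-0.901, -0.433, 0.003], [-0.433, 0.901, 0.0], [-0.002, -0.001, -1.0]]
contact_force: [-0.7, 1.3, 7.0]
width: 0.415
finger_force: 37.0
```

Emit:
move_arm([
  [25,0,0,-25,0,0,0],
  [25,0,0,-65,0,0,5],
  [25,-10,-15,-95,0,0,12],
  [25,-30,-43,-105,0,0,19],
  [25,-52,-75,-105,0,0,26],
  [25,-75,-108,-105,0,0,33],
  [25,-97,-140,-105,0,0,39.7],
  [25,-118,-170,-105,0,0,39.7],
  [25,-130,-187,-105,0,0,39.7],
  [25,-133,-191.5,-105,0,0,39.7],
  [25,-133,-191.5,-105,0,0,39.7],
  [25,-133,-191.5,-105,0,0,39.7],
])

```text
clock: 21.1
tcp_pos: [0.6522, -0.017, 0.1189]
tool_rot: [[-0.97, 0.242, -0.002], [0.242, 0.97, 0.001], [0.002, 0.0, -1.0]]
contact_force: [-0.4, 0.0, -0.9]
width: 0.414
finger_force: 36.0
```

```bash
python3 w.py 653 -18 w9; python3 -c "
from h import *
s=arm.read_state(); print(np.round(s['tool_rot'],3))"
```

```text
21.1 [ 0.6522 -0.017   0.1189] w 0.414 ff 36.037877798080444 q1,q6 -0.21096039685989085 -1.537241240791684
floor [632.8 -15.4] [52.3 32.3] 76.0 [ 222  141   62   38 2109]
rim [637.4 -16.3] [68.6 61.3] 75.9 [ 211  130   84   72 1751]
[[-0.97   0.242 -0.001]
 [ 0.242  0.97   0.   ]
 [ 0.001  0.    -1.   ]]
```

View pics/w9.png

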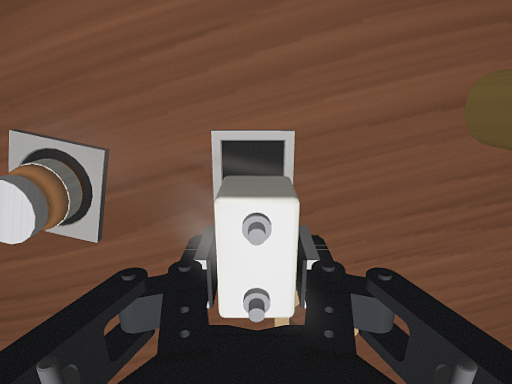

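Wrist view: the cartridge is parallel to its recess (253,160). The holder centre is about (652,-20), so the shift is 3 mm.

Emit:
move_arm([
  [25,-1.7,-2.7,35,0,0,0],
  [25,-1.7,-2.7,70,0,0,0],
  [25,-1.7,-2.7,87,0,0,0],
  [25,-1.7,-2.7,93,0,0,0],
  [25,-1.7,-2.7,97,0,0,0],
  [25,-1.7,-2.7,100,0,0,0],
  [25,-1.7,-2.7,101,0,0,0],
  [25,-1.7,-2.7,101,0,0,0],
])

```text
clock: 21.95
tcp_pos: [0.6551, -0.0209, 0.0193]
tool_rot: [[-0.97, 0.243, 0.002], [0.243, 0.97, -0.0], [-0.002, 0.0, -1.0]]
contact_force: [-0.5, 0.5, -1.5]
width: 0.416
finger_force: 36.0
```

Emit:
move_arm([
  [25,0,0,1,0,0,0],
  [25,0,0,1,0,0,0],
  [45,0,0,1,0,0,0],
  [65,0,0,1,0,0,0],
  [65,0,0,1,0,0,0],
  [65,0,0,-8,0,0,0],
  [80,0,0,-45,0,0,0],
  [85,0,0,-90,0,0,0],
  [85,0,0,-130,0,0,0],
  [85,0,0,-130,0,0,0],
  [85,0,0,-130,0,0,0],
])

```text
clock: 23.05
tcp_pos: [0.6553, -0.021, 0.1503]
tool_rot: [[-0.97, 0.243, 0.003], [0.243, 0.97, -0.001], [-0.003, 0.0, -1.0]]
contact_force: [0.3, -0.5, -0.6]
width: 0.999
finger_force: 0.0
```

```bash
python3 - <<'E'
from h import *
i=camera_info("wrist"); p,d=camera("wrist"); P,R,o=pts(d,i)
b=(np.hypot(P[...,0]-.653,P[...,1]+.02)<.06)&(np.abs(P[...,2]-.044)<.004); W=(P[b][:,:2]*1000).astype(np.float32)
print(len(W),cv2.minAreaRect(W),np.median(P[b][:,2]))
s=arm.read_state(); print(s["clock"],s["contact_force"])
p,d=camera("scene"); cv2.imwrite("pics/scene1.png",p)
E
python3 w.py 653 -20 w10
```

```text
2587 ((653.8794555664062, -20.261056900024414), (36.03205490112305, 59.10450744628906), 76.04044342041016) 0.044260134458245226
23.1 [-0.56274065  0.00253956  0.59916036]
23.15 [ 0.6534 -0.0205  0.1469] w 0.994 ff 0.0 q1,q6 -0.21590893896984986 -1.5416983510771558
floor [631.9 -15. ] [51.7 31.5] 74.7 [229 135  56  34 738]
rim [652.5 -20.1] [68.5 92.3] 75.9 [ 219  125   76   96 2397]
```

View pics/scene1.png

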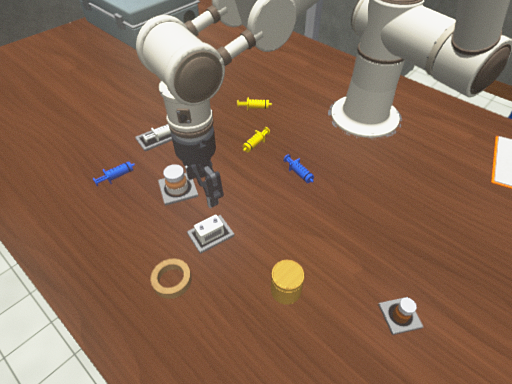

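The final scene view shows the jar (175,180), cartridge (210,232), vial (403,312) and syringe (155,136) all in their holders. The tin and the tape have not moved, and the gripper is clear, so I hand in.

```bash
python3 -c "
from rig import order
print(order.hand_in())"
```

```text
the job is handed in; nothing more can be done
None
```

The jar, vial, cartridge and syringe are each seated in their own holder and let go, within about 2 mm of centre by the wrist camera; the tin and tape look unmoved, and the job was handed in at about 23 s with no verdict returned.

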